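# Dock a plug-in module and draw it tight with the cam lock

## Robot

A 7-joint arm with a two-finger parallel gripper is mounted at the origin on the work surface. World frame = base frame: x ahead of the robot, y to its left, z up, the work surface at z = 0. Lengths are in m, angles in rad, forces in N, time in s.
With the tool pointing down it reaches from about 0.425 to 0.925 m from the base axis. Payload 6.8 kg.
Tool frame: the origin (TCP) lies at the centre of the arm's flange, where the gripper is bolted on; the fingertips stand 173 mm ahead of it and the grasp point (between the pads) lies 155 mm ahead of it (finger_overhang is the distance from the TCP to the fingertips, in m); y points along the fingers, z is the direction in which the jaws open and shut, and the axes are right-handed (so a half turn about y gives the same grasp; the last joint's range is limited). The gripper opens to 85 mm and grips with 20 to 120 N. Pads are 22 mm wide; open, the fingers measure 114 mm over their backs; the gripper's body (76 mm by 85 mm) begins 54 mm behind the grasp point. The pads swing forward as they close: fully open they stand 13 mm farther back than shut.
Start: joints at [-0.108, 0.477, 0.022, 1.555, -0.011, 1.109, -0.083], TCP at [0.675, 0, 0.405] pointing down, gripper open.
Joint ranges: [-2.96, 2.96], [-0.34, 2.1], [-1.41, 1.46], [0.24, 2.44], [-1.37, 4.51], [0.17, 1.92], [-2.96, 2.96]. Speed limits (rad/s): [2.39, 2.39, 3.14, 3.14, 3.14, 3.14, 3.14].

## Interface

Orientations are given as a rotation vector (axis times angle).
In Python, from bench import get_obs, grab_frame, hand_in, finger_overhang gives the robot as it stands. The module is installed in compiled form; this text tells all that it offers.
- The arm moves only by the shell command python3 -m jog 'ROWS' [FORCE]. ROWS is JSON, a list of rows, each a list of 3 entries, a list of its own where there are three numbers: the shift along the tool's x, y, z in cm, then the turn about the tool's y in rad, then the gripper command: -1 is fully open, 1 is shut, values between are in proportion. In form: [[[x, y, z], twist, gripper], ...]. A call has 1 to 10 rows; each row is the pose to reach, as a shift and turn from the pose commanded when the call began, along the tool's axes at that moment; what a row does not reach only later rows make up. A row lasts 1/8 s, in which the tool goes at most 62.5 mm and 10.7 degrees, less where a joint would pass 70% of its speed; a pose out of reach is approached as far as the arm can. A call with a gripper value outside its range is refused whole. The fingers move at their own pace and stop on an object; FORCE is the grip in N (left out, the last holds). Time passes only in rows, so rows that repeat a pose let the fingers close. It gives the time, the measured TCP pose, the force and the opening at its end, in the units of the state.
- get_obs(): the state, without advancing time (a new reading comes with each control period).
- grab_frame(name): name is "scene" or "side" or "wrist"; returns a dict with "image" (384x512x3 uint8, blue, green, red), "fx", "fy", "cx", "cy" (pixels), "origin" and "rotation" of the camera in the world. Camera axes: x right, y up, looking along -z (the intrinsics and any distortion apply to the point x, -y, -z); pixel columns grow to the right and rows downward; lengths in m; the calibration is good to about 2 mm. A picture is of the moment at which its call begins. There is no depth.
- hand_in(): hands the job in, once; it reports no verdict.
The state is a dict: "clock": time; "joints": joint angles; "qvel": joint speeds; "tau": joint torques, N m; "tcp_pos": TCP position; "orientation": TCP orientation; "contact_force": force on the tool from outside, world axes, zero at the start; "moment": the same for the moment, N m; "grip_width": finger opening in m.
Only numpy, scipy, OpenCV 4.12 (cv2) and the standard library are available. Lean on these libraries where they do the work, as an engineer would, in place of code of your own. Each camera call takes 0.05 s, during which the arm holds its last target.

## Task

Slide the grey module along its tray until the head of its bolt lies in the open mouth of the red cam, then turn the cam clockwise by the black knob on its crank, about half a turn, until its hook has drawn the module firmly against the blue stop: properly tight, but not overtightened. Let go, and leave the other things on the bench alone.

Things in the scene. Friction and masses are not known exactly. Their poses are not given: they have to be found in the camera images.
- dock: Docking station screwed to the bench; its place and yaw vary. Aluminium tray 360 x 124 mm, 10 mm thick. Origin at bench height (z = 0) straight below the cam's axis; +x is the way the module slides home (it comes from -x), z up. Two low black rails, top 24 mm above the bench, 93 mm apart, x = -262 to -62 mm, guide the module.
- dock_face (a point): Point on the dock: on the plane of the blue stop's face that looks to the module, on the centre line, at the tray's top (10 mm above the bench), 58 mm from the cam's axis; axes as the dock's. The module is home when point module_front reaches this plane.
- plungers (a joint): Travel (m) of two brass spring plungers that stand out 6 mm from the stop towards the module: 0 when out, 0.006 when flush. They resist with 1.6 N at first touch, 4 N when flush. A released module may be pushed back until it is 6 mm short of the stop; that is near enough for the cam's hook to catch.
- stop: Blue stop of the dock: two blocks 10 x 36 x 34 mm, one either side of the bolt's path, top 44 mm above the bench, which the module's front is drawn against; origin as the dock's. Backed with stiff rubber: it gives 0.4 mm under 40 N.
- module: Grey plug-in module, 120 (along the slide) x 90 x 40 mm, about 0.5 kg, loose on the tray between the rails with 1.5 mm play a side, starting 35 to 75 mm short of the stop. Slides easily (1 to 2 N). Origin at the centre of its underside, 10 mm above the bench; +x points to the stop.
- module_front (a point): Point on the module: lower edge of its front face, on the centre line; axes as the module's.
- module_bolt (a point): Where the bolt leaves the module's front, 25 mm above its underside. The 8 mm steel bolt ends about 33 mm out in a brass head, an 8 mm round pin hanging down to 5 mm above the module's underside. How far it is screwed in varies by a millimetre or so and is not measured, so the angle at which the cam comes up tight varies too.
- module_grip (a point): Centre of the upper part of the module's black fin, 76 mm above the bench; axes as the module's. The fin is 12 mm thick (along the slide, x), 46 mm wide (y) and rises to 91 mm above the bench; the case's top below it is 50 mm above the bench.
- cam (a joint): Angle of the red cam, rad; grows clockwise seen from above. Up to 0.9 the hook's mouth faces the module (starts open, at 0 to 0.5). From 1.1 to 1.6 the hook passes behind the bolt's head, by 2.0 it has drawn the module nearly home, and it comes up tight somewhere from 2.1 to 3.8, about half a turn from the start. It ends at 4.1 and stays where it is left.
- cam_knob (a point): Grip point of the cam's black knob, a fixed upright round peg, 16 mm thick, from 57 to 100 mm above the bench, at the end of the cam's red crank arm (16 mm wide, top 57 mm above the bench), 55 mm from the cam's axis. This point is on the peg's centre line, 84 mm above the bench; it goes round with the cam (at joint value 0 it is at 1.9 rad from the dock's +x towards its +y).
- cam_disc (a point): Centre of the red disc, on the cam's axis, 13 mm above the bench; the disc is 94 mm across. Force at the knob, along its circle, that keeps the cam turning: 1 N free, 2 to 6 N while it draws the module in (1.1 to 2.0 rad), 2 to 4 N after that, then climbing steeply (2 to 5 N per 0.1 rad) once the module meets the stop. Properly tight is 6 to 7.5 N while still turning, met past 2.0 rad; turn slowly there. Over 9 N may do damage.
- screwdriver: Screwdriver, 170 mm, lying beside the dock's tray. Bystander; origin at its underside.
- bit_box: Closed orange bit box, 75 x 45 x 18 mm, lying on the bench on the other side of the tray from the screwdriver. Bystander; origin at the centre of its underside.
- spare_module: A second module with a GREEN case and no bolt, 120 x 90 x 40 mm, standing on the bench away from the dock. Bystander; origin at the centre of its underside.
- multimeter: Yellow multimeter, 150 x 75 x 34 mm, lying on the bench. Bystander; origin at the centre of its underside.
- tape: Blue tape reel, 84 mm across, 22 mm high, lying flat. Bystander; origin at the centre of its underside.
- cleaner: Spray can, 52 mm across, about 150 mm tall, standing. Bystander; origin at the centre of its underside.
- wrench: Spanner, 160 mm, lying on the bench. Bystander; origin at its underside.
There are look-alikes about, which are no part of the job. Leave any purple look-alike of the module alone.

How it is judged:
On the way, in this order (a step that is already met when the one before it is completed fails the run):
1. the module is slid in until its bolt head lies in the open mouth of the cam (front within 10 mm of the stop, cam still open) (x of module_front in the frame of dock_face above -0.01 m and value of joint cam below 1 rad), for 0.2 s.
2. the cam is turned so that its hook is behind the bolt head (value of joint cam above 1.7 rad), for 0.1 s.
At the end, for the whole second after the job is handed in: The module's front is against the blue stop (within 1.5 mm) and pressed on it with more than 7 N by the cam's hook (cam turned past 1.9 rad), with module and cam at rest and let go (contact force between module and stop above 7 N and x of module_front in the frame of dock_face above -0.0015 m and value of joint cam above 1.9 rad and linear speed of module below 0.01 m/s and velocity of joint cam between -0.05 and 0.05 rad/s); the robot touches nothing.
It fails at once if the module is forced against the stop with more than 40 N (overtightened or rammed) (contact force between module and stop above 40 N).
It fails at once if any of the other things (screwdriver, bit box, spare module, multimeter, tape, can, spanner) is moved more than 25 mm (distance of any of screwdriver, bit_box, spare_module, multimeter, tape, cleaner, wrench from where it was at the start of the episode above 0.025 m).
It also fails if it takes over 72 s, if anything falls off the work surface, if the arm or the gripper's body presses on something with over 40 N, if the wrist force passes 120 N, or if a joint passes its speed limit or range.

## Working session

There is one attempt and no reset: what is moved stays moved. The work goes in short steps, Python scripts to look and compute and a shell command to move; the robot and the scene stay as the last step left them, time stands still between calls to the robot, and variables do not carry over. Pictures are saved under pics/ and viewed, and the job is handed in when it is done.

```bash
mkdir -p pics; ls
python3 - <<'E'
from bench import *
import cv2,json
o=get_obs()
for k,v in o.items(): print(k,v)
print(finger_overhang() if callable(finger_overhang) else finger_overhang)
for n in ["scene","side","wrist"]:
    f=grab_frame(n); cv2.imwrite(f"pics/{n}0.png",f["image"])
    print(n,{k:v for k,v in f.items() if k!="image"})
E
```

```text
pics
clock 0.0
joints [-0.10810917  0.47778403  0.02232784  1.55644912 -0.01151733  1.10928633
 -0.08314593]
qvel [ 2.19103497e-03  8.98966962e-05  3.71583815e-05 -1.82225027e-03
 -9.10805804e-04  3.33520176e-04 -1.62682564e-03]
tau [-5.45967814e-04 -5.96443820e+01  1.60769675e+00 -2.81194621e+01
  1.24063640e-02  9.39900521e-03  2.20753498e-05]
tcp_pos [6.74724242e-01 2.36868829e-05 4.03736952e-01]
orientation [-1.21059868  1.2104777  -1.20844187]
contact_force [-0.04701558  0.57902203  0.23884493]
moment [ 0.01053431 -0.00131968  0.02751049]
grip_width 0.08526461633928467
0.1734
scene {'fx': 400.5468715924033, 'fy': 400.5468715924033, 'cx': 258.01354770489905, 'cy': 186.4107556992066, 'origin': array([1.41322611, 0.27369957, 0.79269739]), 'rotation': array([0.61072903, 0.84326479, 1.72591591])}
side {'fx': 439.2421510222043, 'fy': 439.2421510222043, 'cx': 257.88240238829644, 'cy': 189.6029660726382, 'origin': array([-0.0125739 , -0.71988061,  0.70744837]), 'rotation': array([ 0.93590072, -0.32563771, -0.59667567])}
wrist {'fx': 328.3560355168295, 'fy': 328.3560355168295, 'cx': 257.39403268422257, 'cy': 194.55657250316096, 'origin': array([0.67364524, 0.07536985, 0.37309108]), 'rotation': array([-0.29640167,  0.00132634,  0.00152555])}
```

View pics/scene0.png

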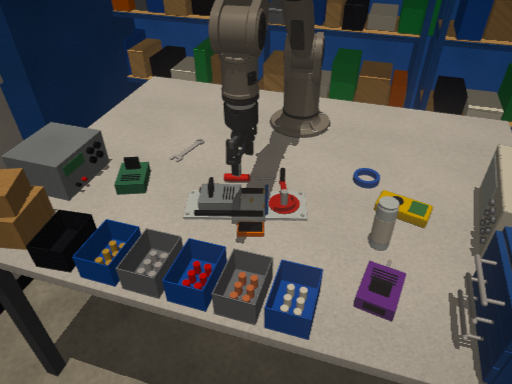

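View pics/side0.png

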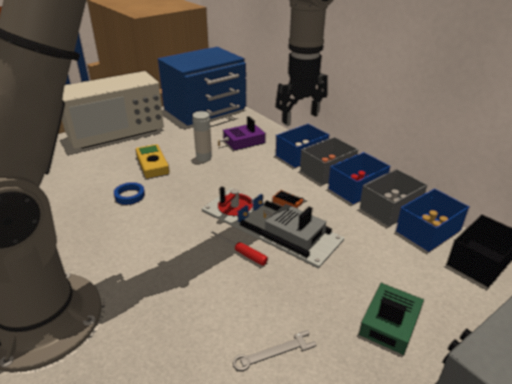

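View pics/wrist0.png

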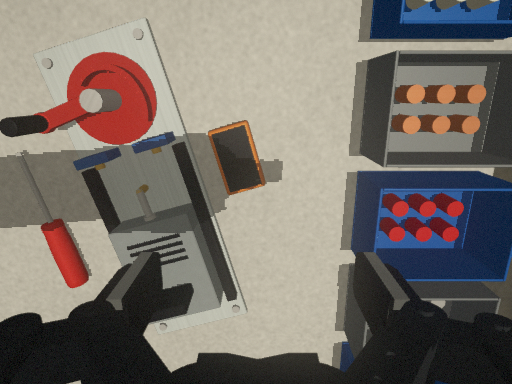

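The wrist view shows the dock running up the image:
- red disc at about (112,98)
- black knob at about (22,125)
- blue stops at about (97,158) and (155,142)
- grey module with its bolt at about (145,200)

The module candidates are:
- grey, in the tray: wrist (165,255), scene (222,197)
- green spare: scene (132,177)
- purple: scene (382,290)

Only the grey one has a bolt and sits in the tray, so that is the target. I'll enlarge the picture to confirm and measure.

```bash
cat > h.py <<'E'
import numpy as np, cv2
from scipy.spatial.transform import Rotation as R
from bench import *
def ray(f,u,v):
    d=np.array([(u-f["cx"])/f["fx"],-(v-f["cy"])/f["fy"],-1.])
    return f["origin"],R.from_rotvec(f["rotation"]).apply(d)
def onz(f,u,v,z):
    o,d=ray(f,u,v); return o+d*(z-o[2])/d[2]
def proj(f,P):
    c=R.from_rotvec(f["rotation"]).inv().apply(np.asarray(P)-f["origin"])
    return f["cx"]+f["fx"]*c[...,0]/-c[...,2], f["cy"]-f["fy"]*c[...,1]/-c[...,2]
E
python3 - <<'E'
from h import *
f=grab_frame("wrist");im=f["image"]
cv2.imwrite("pics/w_crop.png",cv2.resize(im[0:340,0:270],None,fx=2.2,fy=1.76*1,interpolation=cv2.INTER_CUBIC)[:600])
cv2.imwrite("pics/w_crop2.png",cv2.resize(im[130:330,60:260],None,fx=3,fy=3,interpolation=cv2.INTER_CUBIC))
hsv=cv2.cvtColor(im,cv2.COLOR_BGR2HSV)
red=((hsv[...,0]<8)|(hsv[...,0]>172))&(hsv[...,1]>130)&(hsv[...,2]>60)
red=red.astype(np.uint8)*255; red[:, 200:]=0; red[160:]=0
op=cv2.morphologyEx(red,cv2.MORPH_OPEN,np.ones((25,25)))
c=max(cv2.findContours(red,0,2)[0],key=cv2.contourArea); print(cv2.boundingRect(c))
blue=((hsv[...,0]>100)&(hsv[...,0]<130)&(hsv[...,1]>100)).astype(np.uint8)*255
blue[:,:60]=0; blue[:,200:]=0
for c in cv2.findContours(blue,0,2)[0]:
    if cv2.contourArea(c)>60: print("blue",cv2.boxPoints(cv2.minAreaRect(c)))
E
```

```text
(34, 52, 122, 93)
blue [[ 73.19294 161.27615]
 [104.89155 151.88397]
 [107.46406 160.5662 ]
 [ 75.76545 169.95837]]
```

View pics/w_crop.png

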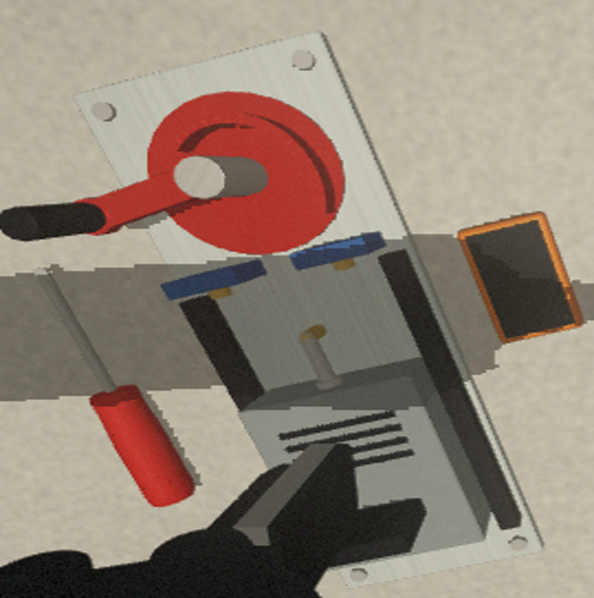

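View pics/w_crop2.png

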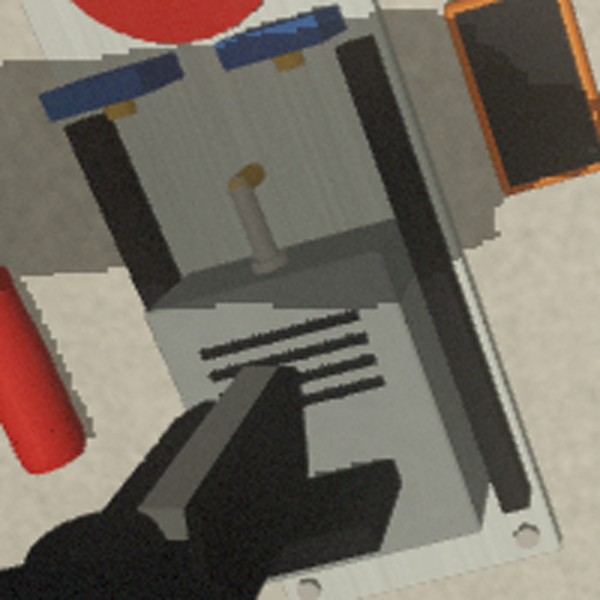

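Run:
```python
from h import *
f=grab_frame("wrist");im=f["image"]
s=[(47.3,63.2),(137.8,33.8),(235.7,308.2),(163.2,326.2)]
S=np.array([onz(f,u,v,.011) for u,v in s]); print("screws\n",S.round(4))
c=[(35,53),(147,18.5),(247,312)]
C=np.array([onz(f,u,v,.010) for u,v in c]);print("corners",C.round(4))
print(np.linalg.norm(C[0]-C[1]),np.linalg.norm(C[1]-C[2]))
d=C[1]-C[2]; yaw=np.arctan2(d[1],d[0]); print("yaw edge",yaw)
d2=(S[0]+S[1])/2-(S[2]+S[3])/2;print("yaw screws",np.arctan2(d2[1],d2[0]), np.linalg.norm(d2))
ex=np.array([np.cos(yaw),np.sin(yaw),0]);ey=np.array([-ex[1],ex[0],0])
mid=(C[0]+C[1])/2
# red ellipse boundary
hsv=cv2.cvtColor(im,cv2.COLOR_BGR2HSV)
red=(((hsv[...,0]<8)|(hsv[...,0]>172))&(hsv[...,1]>130)&(hsv[...,2]>60)).astype(np.uint8)*255
red[:,200:]=0; red[160:]=0
k=max(cv2.findContours(red,0,1)[0],key=cv2.contourArea)[:,0]
P=np.array([onz(f,u,v,.016)[:2] for u,v in k])
# robust circle fit, excluding the arm on left
from scipy.optimize import least_squares
sel=k[:,0]>85
r=least_squares(lambda p:np.hypot(*(P[sel]-p[:2]).T)-p[2],[*P.mean(0),.047],loss="soft_l1",f_scale=.001)
print("disc",r.x)
cam=np.array([r.x[0],r.x[1],0])
print("cam in tray: x from front edge",(cam-mid)@ex,"lat",(cam-mid)@ey)
# post top
for nm,(u,v),z in [("blueL",(60+112/3,130+85/3),.044),("blueR",(60+280/3,130+38/3),.044),("headTip",(60+247/3,130+180/3),.035),("front top L",(60+148/3,130+311/3),.05),("front top R",(60+383/3,130+253/3),.05),("rear R",(60+483/3,130+528/3),.05),("knobtop",(4,125),.1),("bolt base",(60+268/3,130+262/3),.035)]:
    p=onz(f,u,v,z); q=p-cam; print(nm,p.round(4),"dock",round(q@ex,4),round(q@ey,4))
```

```text
screws
 [[ 0.4572  0.1057  0.011 ]
 [ 0.5532  0.1333  0.011 ]
 [ 0.6457 -0.1886  0.011 ]
 [ 0.5499 -0.2165  0.011 ]]
corners [[ 0.4458  0.1155  0.01  ]
 [ 0.5635  0.1473  0.01  ]
 [ 0.6602 -0.1951  0.01  ]]
0.12192934969635776 0.35584420489908175
yaw edge 1.8461184658859233
yaw screws 1.8507551811877667 0.3351313965134096
disc [0.52055847 0.06979165 0.04570968]
cam in tray: x from front edge -0.06361504125016074 lat 0.0014397813569904314
blueL [0.511 0.013 0.044] dock -0.0521 0.0246
blueR [0.5693 0.0289 0.044 ] dock -0.0526 -0.0358
headTip [ 0.55  -0.023  0.035] dock -0.0973 -0.0031
front top L [ 0.5153 -0.0673  0.05  ] dock -0.1305 0.0423
front top R [ 0.6004 -0.0452  0.05  ] dock -0.1324 -0.0456
rear R [ 0.6319 -0.1573  0.05  ] dock -0.2488 -0.0454
knobtop [0.4662 0.0511 0.1   ] dock -0.0032 0.0574
bolt base [ 0.5546 -0.0544  0.035 ] dock -0.1287 0.001
```

Confirmed: the module in the tray is grey with a bolt. Its front is at dock x ≈ -131 mm, about 73 mm short of the stop. Yaw ≈ 1.849, cam ≈ 0.27. Next I'll locate the fin and knob in the two fixed cameras.

Run:
```python
from h import *
a=grab_frame("scene");b=grab_frame("side")
A=cv2.resize(a["image"][160:235,170:320],None,fx=4,fy=4,interpolation=cv2.INTER_CUBIC)
B=cv2.resize(b["image"][175:275,195:345],None,fx=4,fy=4,interpolation=cv2.INTER_CUBIC)
B=B[:300]
cv2.imwrite("pics/ab.png",np.vstack([A,B]))
o=get_obs();M=R.from_rotvec(o["orientation"]).as_matrix();print(M.round(3))
cam=np.array([.5206,.0698,0]);yaw=1.849;ex=np.array([np.cos(yaw),np.sin(yaw),0]);ey=np.array([-ex[1],ex[0],0])
for d in[(-.191,0,.091),(-.191,0,.076),(0,0.055,.1)]:
    P=cam+d[0]*ex+d[1]*ey+[0,0,d[2]]
    print(P.round(3),(np.array(proj(a,P))-[170,160])*4,(np.array(proj(b,P))-[195,175])*4+[0,300],proj(grab_frame("wrist"),P))
```

```text
[[-0. -0.  1.]
 [-1. -0. -0.]
 [ 0. -1. -0.]]
[ 0.573 -0.114  0.091] [194.00715425  84.34317764] [405.28645259 427.28157183] (np.float64(155.5699655387189), np.float64(293.6532807434039))
[ 0.573 -0.114  0.076] [195.40092415 100.7274348 ] [403.84226707 447.54201449] (np.float64(159.82046638013958), np.float64(285.20982121748085))
[0.468 0.055 0.1  ] [457.58806518  32.28946071] [ 98.38342312 346.97628791] (np.float64(4.648665275948872), np.float64(120.4745555070813))
```

View pics/ab.png

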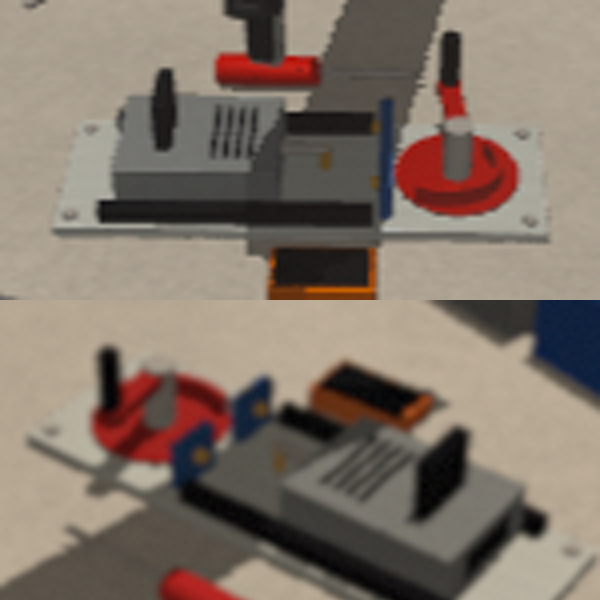

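Run:
```python
from h import *
a=grab_frame("scene");b=grab_frame("side")
cam=np.array([.5206,.0698,0]);yaw=1.849;ex=np.array([np.cos(yaw),np.sin(yaw),0]);ey=np.array([-ex[1],ex[0],0])
def rep(n,p): q=p-cam;print(n,p.round(4),"dock",(q@ex).round(4),(q@ey).round(4))
S=lambda u,v:(170+u/4,160+v/4)
D=lambda u,v:(195+u/4,175+(v-300)/4)
rep("fin scene far",onz(a,*S(166,70),.091)); rep("fin scene near",onz(a,*S(164,96),.091))
rep("fin side l",onz(b,*D(420,457),.091)); rep("fin side r",onz(b,*D(462,430),.091))
rep("knob scene",onz(a,*S(452,33),.1)); rep("knob side",onz(b,*D(107,349),.1))
rep("post scene",onz(a,*S(457,122),.06)); rep("post side",onz(b,*D(158,365),.06))
rep("modfront R scene",onz(a,*S(274,97),.05))
```

```text
fin scene far [ 0.563  -0.1399  0.091 ] dock -0.2132 0.0168
fin scene near [ 0.5921 -0.1293  0.091 ] dock -0.2111 -0.014
fin side l [ 0.5606 -0.1407  0.091 ] dock -0.2134 0.0193
fin side r [ 0.5981 -0.136   0.091 ] dock -0.2192 -0.018
knob scene [0.4698 0.051  0.1   ] dock -0.0042 0.054
knob side [0.4707 0.0496 0.1   ] dock -0.0057 0.0535
post scene [0.5222 0.0697 0.06  ] dock -0.0005 -0.0015
post side [0.5188 0.0648 0.06  ] dock -0.0044 0.0031
modfront R scene [ 0.521  -0.0728  0.05  ] dock -0.1372 0.0387
```

```bash
python3 -m jog '[[[13.6,0,-9.6],-0.9,-1],[[13.6,0,-9.6],-1.85,-1],[[13.6,8,-9.6],-1.85,-1],[[13.6,8,-9.6],-1.85,-1],[[13.6,8,-9.6],-1.85,-1],[[13.6,8,-9.6],-1.85,-1],[[13.6,8,-9.6],-1.85,-1],[[13.6,8,-9.6],-1.85,-1],[[13.6,8,-9.6],-1.85,-1],[[13.6,8,-9.6],-1.85,-1]]' 30
python3 - <<'E'
from h import *
f=grab_frame("wrist");cv2.imwrite("pics/w1.png",f["image"])
o=get_obs();print(o["clock"],o["joints"].round(3),o["contact_force"].round(2));print(R.from_rotvec(o["orientation"]).as_matrix().round(3))
cam=np.array([.5206,.0698,0]);yaw=1.849;ex=np.array([np.cos(yaw),np.sin(yaw),0]);ey=np.array([-ex[1],ex[0],0])
P=cam-.214*ex+[0,0,.091];print(proj(f,P))
E
```

```text
clock: 1.85
tcp_pos: [0.579, -0.1361, 0.3248]
orientation: [-1.559, -0.224, 0.223]
contact_force: [0.1, -0.4, -0.6]
grip_width: 0.0853
1.9 [ 0.395  0.457 -0.35   1.809  0.193  0.909  1.82 ] [-0.48  0.08  0.  ]
[[ 0.958  0.    -0.286]
 [ 0.286 -0.     0.958]
 [ 0.    -1.    -0.   ]]
(np.float64(255.64019675191028), np.float64(214.14483785510566))
```

View pics/w1.png

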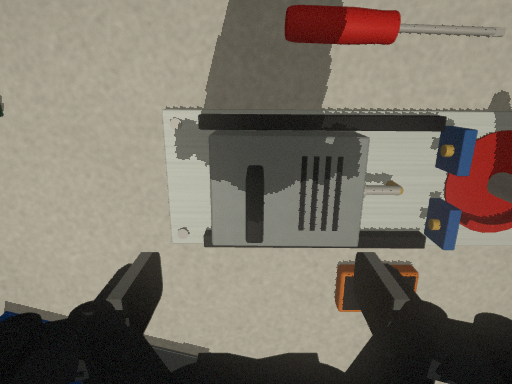

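Fin at (255,204), exactly between the open fingers. Now I'll measure the remaining gap in this closer view.

Run:
```python
from h import *
f=grab_frame("wrist");im=f["image"]
cv2.imwrite("pics/w1c.png",cv2.resize(im[90:270,340:512],None,fx=3.3,fy=3.3,interpolation=cv2.INTER_CUBIC))
cam=np.array([.5206,.0698,0]);yaw=1.849;ex=np.array([np.cos(yaw),np.sin(yaw),0]);ey=np.array([-ex[1],ex[0],0])
def rep(n,p): q=p-cam;print(n,p.round(4),"dock",(q@ex).round(4),(q@ey).round(4))
rep("fin tl",onz(f,247,167,.091));rep("fin r mid",onz(f,264,204,.091));rep("fin br",onz(f,263,243,.091))
```

```text
fin tl [ 0.5505 -0.1504  0.091 ] dock -0.2199 0.0317
fin r mid [ 0.571  -0.1329  0.091 ] dock -0.2087 0.0072
fin br [ 0.5978 -0.1254  0.091 ] dock -0.2089 -0.0207
```

View pics/w1c.png

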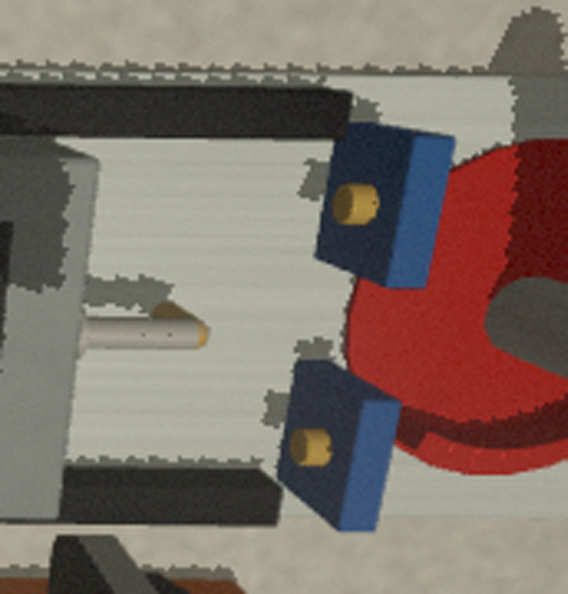

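Run:
```python
from h import *
f=grab_frame("wrist")
cam=np.array([.5206,.0698,0]);yaw=1.849;ex=np.array([np.cos(yaw),np.sin(yaw),0]);ey=np.array([-ex[1],ex[0],0])
def rep(n,u,v,z): q=onz(f,340+u/3.3,90+v/3.3,z)-cam;print(n,"dock",(q@ex).round(4),(q@ey).round(4))
rep("mf",98,160,.05);rep("mf",60,520,.05)
rep("sf",411,132,.044);rep("sf",387,287,.044);rep("sf",364,400,.044);rep("sf",340,530,.044)
rep("head end",208,335,.035)
```

```text
mf dock -0.1301 0.0446
mf dock -0.1304 -0.044
sf dock -0.0574 0.0504
sf dock -0.0563 0.0141
sf dock -0.0568 -0.0144
sf dock -0.0568 -0.0496
head end dock -0.0931 -0.0006
```

```bash
python3 -m jog '[[[0,4,0],0,-1],[[0,9.2,0],0,-1],[[0,9.2,0],0,-1],[[0,9.2,0],0,0.6],[[0,9.2,0],0,1],[[0,9.2,0],0,1],[[0,9.2,0],0,1],[[0,9.2,0],0,1],[[0,9.2,0],0,1]]' 30
python3 - <<'E'
from h import *
o=get_obs();print(o["clock"],o["contact_force"].round(2),o["grip_width"],o["tcp_pos"])
E
```

```text
clock: 3.12
tcp_pos: [0.5795, -0.1363, 0.2338]
orientation: [-1.561, -0.22, 0.218]
contact_force: [-0.6, -0.5, 6.6]
grip_width: 0.0114
3.125 [-0.57 -0.5   6.57] 0.011405837328796457 [ 0.5794868  -0.13633121  0.23376632]
```

```bash
python3 -m jog '[[[0,-0.1,0.5],0,1],[[0,-0.1,1.5],0,1],[[0.05,-0.1,3],0,1],[[0.05,-0.1,4.5],0,1],[[0.08,-0.1,5.5],0,1],[[0.08,-0.1,6.2],0,1],[[0.08,-0.1,6.5],0,1],[[0.08,-0.1,6.5],0,1]]' 30
python3 - <<'E'
from h import *
o=get_obs();print(o["contact_force"].round(2),o["grip_width"])
f=grab_frame("wrist");cv2.imwrite("pics/w2.png",cv2.resize(f["image"],None,fx=1.5,fy=1.5,interpolation=cv2.INTER_CUBIC))
E
```

```text
clock: 4.12
tcp_pos: [0.5619, -0.0732, 0.2338]
orientation: [-1.559, -0.219, 0.219]
contact_force: [-1.0, -0.3, 1.7]
grip_width: 0.0119
[-0.99 -0.3   1.74] 0.011891582395987772
```

View pics/w2.png

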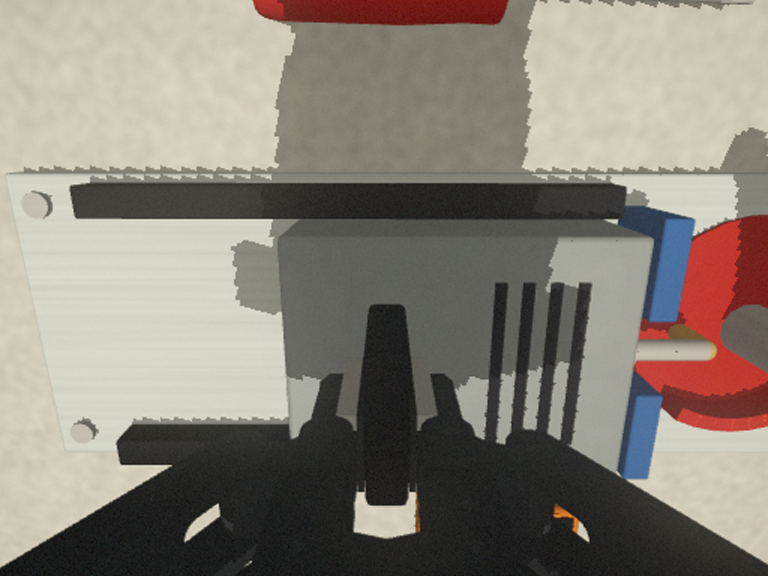

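Run:
```python
from h import *
f=grab_frame("wrist")
cv2.imwrite("pics/w2c.png",cv2.resize(f["image"][130:330,390:512],None,fx=3,fy=3,interpolation=cv2.INTER_CUBIC))
cam=np.array([.5206,.0698,0]);yaw=1.849;ex=np.array([np.cos(yaw),np.sin(yaw),0]);ey=np.array([-ex[1],ex[0],0])
def rep(n,u,v,z): q=onz(f,u/1.5,v/1.5,z)-cam;print(n,"dock",(q@ex).round(4),(q@ey).round(4))
rep("mf",653,239,.05);rep("mf",638,372,.05);rep("mf",622,470,.05)
rep("sf",667,215,.044);rep("sf",650,320,.044)
o=get_obs();print((np.array(o["tcp_pos"])-cam)@ex)
```

```text
mf dock -0.0636 0.0457
mf dock -0.0614 -0.0004
mf dock -0.0612 -0.0398
sf dock -0.057 0.0524
sf dock -0.0568 0.0163
-0.14880828587847575
```

View pics/w2c.png

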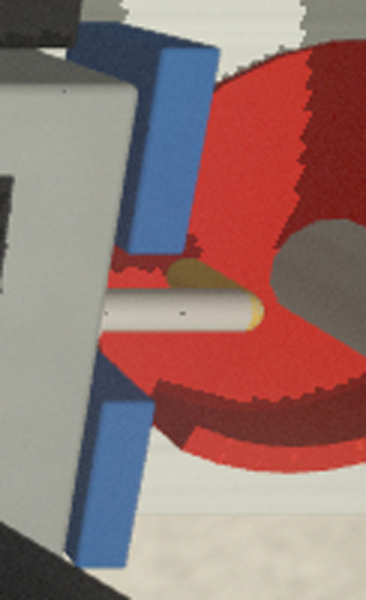

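```bash
python3 -m jog '[[[0,0,0.1],0,1],[[0,0,0.2],0,1],[[0,0,0.3],0,1],[[0,0,0.3],0,1]]' 30
python3 - <<'E'
from h import *
cam=np.array([.5206,.0698,0]);yaw=1.849;ex=np.array([np.cos(yaw),np.sin(yaw),0])
o=get_obs();print(o["contact_force"]@ex,o["grip_width"],(np.array(o["tcp_pos"])-cam)@ex)
f=grab_frame("wrist")
cv2.imwrite("pics/w3c.png",cv2.resize(f["image"][130:330,390:512],None,fx=3,fy=3,interpolation=cv2.INTER_CUBIC))
o=get_obs();print(o["contact_force"]@ex)
E
```

```text
clock: 4.72
tcp_pos: [0.5611, -0.0708, 0.2338]
orientation: [-1.56, -0.219, 0.219]
contact_force: [1.7, -5.4, 1.1]
grip_width: 0.0114
-5.692991655024552 0.0114248902571743 -0.14635006226021685
-5.252410399117961
```

View pics/w3c.png

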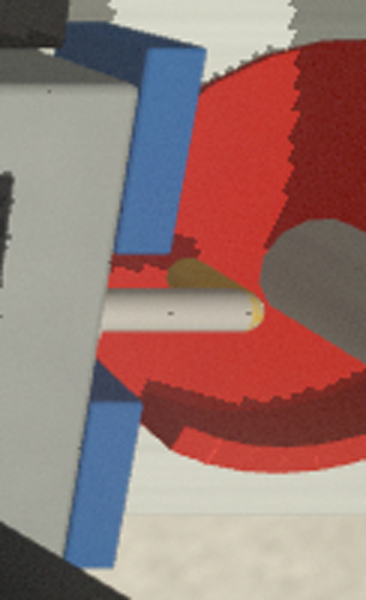

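Plungers are compressing (5.3 N along the slide), so the bolt head is in the mouth. Let go, rise and check.

```bash
python3 -m jog '[[[0,0,0.3],0,1],[[0,0,0],0,-1],[[0,0,0],0,-1],[[0,0,0],0,-1],[[0,0,0],0,-1],[[0,-5,0],0,-1],[[0,-9,0],0,-1],[[0,-9,0],0,-1]]' 30
python3 - <<'E'
from h import *
o=get_obs();print(o["contact_force"].round(2),o["joints"].round(2))
f=grab_frame("wrist");cv2.imwrite("pics/w4.png",cv2.resize(f["image"],None,fx=1.5,fy=1.5,interpolation=cv2.INTER_CUBIC))
E
```

```text
clock: 5.78
tcp_pos: [0.5623, -0.0702, 0.3271]
orientation: [-1.561, -0.224, 0.214]
contact_force: [0.1, 0.3, -1.1]
grip_width: 0.0855
[ 0.06  0.32 -1.07] [ 0.3   0.41 -0.36  1.88  0.19  0.88  1.7 ]
```

View pics/w4.png

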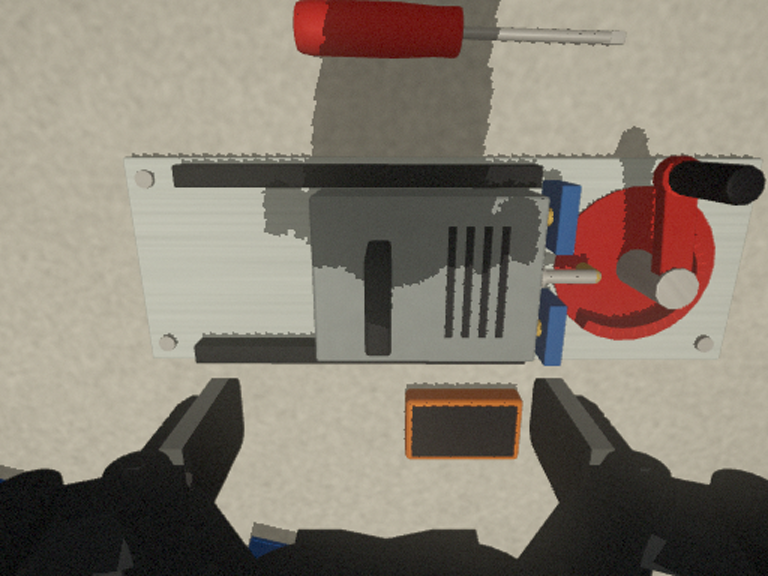

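The bolt head at (595,275) sits in the cam's mouth, the plungers have pushed the module back a few mm, and the knob top is at (745,186). Measuring knob, axis and front.

Run:
```python
from h import *
f=grab_frame("wrist");im=f["image"]
cam=np.array([.5206,.0698,0]);yaw=1.849;ex=np.array([np.cos(yaw),np.sin(yaw),0]);ey=np.array([-ex[1],ex[0],0])
def rep(n,u,v,z): p=onz(f,u/1.5,v/1.5,z);q=p-cam;print(n,p.round(4),"dock",(q@ex).round(4),(q@ey).round(4));return p
rep("mf",549,198,.05);rep("mf",537,358,.05)
rep("sf",561,184,.044);rep("sf",552,252,.044);rep("sf",543,362,.044)
rep("knob",745,185,.1);rep("knob base arm",676,176,.057)
S=[rep("scr",*p,.011) for p in [(144,179),(168,342),(704,343)]]
d=S[2]-S[1];print("yaw",np.arctan2(d[1],d[0]),np.linalg.norm(d))
hsv=cv2.cvtColor(im,cv2.COLOR_BGR2HSV)
red=(((hsv[...,0]<8)|(hsv[...,0]>172))&(hsv[...,1]>130)&(hsv[...,2]>50)).astype(np.uint8)*255
red[:105]=0
k=max(cv2.findContours(red,0,1)[0],key=cv2.contourArea)[:,0]
P=np.array([onz(f,u,v,.016)[:2] for u,v in k])
from scipy.optimize import least_squares
sel=(k[:,1]>185)|(k[:,0]>462)&(k[:,1]>130)
r=least_squares(lambda p:np.hypot(*(P[sel]-p).T)-.047,P.mean(0),loss="soft_l1",f_scale=.001)
print("disc",r.x,sel.sum()); q=np.array([*r.x,0])-cam;print(q@ex,q@ey)
```

```text
mf [ 0.493 -0.006  0.05 ] dock -0.0653 0.0474
mf [0.5747 0.0195 0.05  ] dock -0.0632 -0.0382
sf [ 0.485  -0.0007  0.044 ] dock -0.0581 0.0536
sf [0.5185 0.0078 0.044 ] dock -0.059 0.019
sf [0.5781 0.0262 0.044 ] dock -0.0577 -0.0434
knob [0.4665 0.0477 0.1   ] dock -0.0064 0.058
knob base arm [0.4668 0.0451 0.057 ] dock -0.009 0.0585
scr [ 0.5468 -0.2152  0.011 ] dock -0.2812 0.0531
scr [ 0.6418 -0.1872  0.011 ] dock -0.2804 -0.0459
scr [0.5501 0.1329 0.011 ] dock 0.0525 -0.0457
yaw 1.8496661804048888 0.33297275535250015
disc [0.51711188 0.06775935] 213
-0.0010042534631492348 0.003914425530007287
```

```bash
python3 -m jog '[[[-2.8,0,7],-0.09,-1],[[-5.6,0,14.2],-0.09,-1],[[-5.6,0,14.2],-0.09,-1],[[-5.6,0,14.2],-0.09,-1],[[-5.6,4.5,14.2],-0.09,-1],[[-5.6,8.8,14.2],-0.09,-1],[[-5.6,8.8,14.2],-0.09,-1],[[-5.6,8.8,14.2],-0.09,-1]]' 20
python3 - <<'E'
from h import *
o=get_obs();print(o["contact_force"].round(2),o["joints"].round(2))
f=grab_frame("wrist");cv2.imwrite("pics/w5.png",f["image"])
o=get_obs();print(o["contact_force"].round(2))
E
```

```text
clock: 6.88
tcp_pos: [0.4688, 0.0503, 0.2363]
orientation: [-1.551, -0.289, 0.289]
contact_force: [-0.3, -0.5, 0.5]
grip_width: 0.0854
[-0.33 -0.49  0.5 ] [ 0.1   0.43 -0.4   2.15  0.29  0.62  1.43]
[-0.72  0.45 -0.3 ]
```

View pics/w5.png

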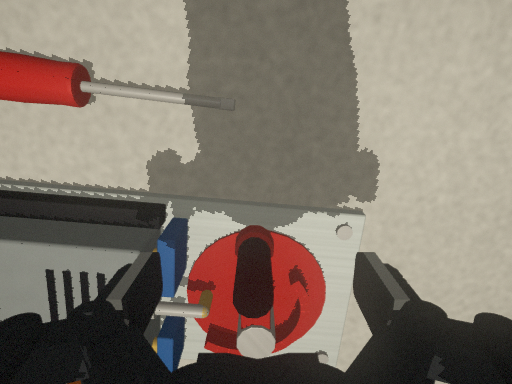

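The knob sits between the fingers. I'll close to a loose cage (about 20 mm), so a pad pushes the knob along its tangent, and start turning.

```bash
python3 -m jog '[[[0,0,0],0,0.53],[[0,0,0],0,0.53],[[0,0,0],0,0.53],[[0.03,0,0.55],0.1,0.53],[[0.11,0,1.09],0.2,0.53],[[0.25,0,1.63],0.3,0.53],[[0.43,0,2.14],0.4,0.53],[[0.67,0,2.64],0.5,0.53],[[0.96,0,3.11],0.6,0.53],[[1.29,0,3.54],0.7,0.53]]' 20
cat >> h.py <<'E'
def st(c=(.519,.069)):
    o=get_obs();M=R.from_rotvec(o["orientation"]).as_matrix();F=np.array(o["contact_force"])
    p=np.array(o["tcp_pos"]);d=p[:2]-c;phi=np.arctan2(d[1],d[0])%(2*np.pi);a=np.arctan2(M[1,2],M[0,2])
    print("t",round(o["clock"],2),"tcp",p.round(4),"r",np.hypot(*d).round(4),"phi",phi.round(3),"toolz",round(a,3),"tangent",round(phi-np.pi/2,3),"Ft",(F@M[:,2]).round(2),"Fr(in)",(F@M[:,0]).round(2),"Fz",F[2].round(2),"w",round(o["grip_width"],4),"j7",round(o["joints"][6],2),"cam~",round((1.9+1.849-phi+np.pi)%(2*np.pi)-np.pi,3))
E
python3 - <<'E'
from h import *
st()
f=grab_frame("scene");cv2.imwrite("pics/s6.png",cv2.resize(f["image"][130:240,170:330],None,fx=4,fy=4,interpolation=cv2.INTER_CUBIC))
f=grab_frame("wrist");cv2.imwrite("pics/w6.png",f["image"])
st()
E
```

```text
clock: 8.18
tcp_pos: [0.4675, 0.0882, 0.2359]
orientation: [-1.555, 0.262, -0.263]
contact_force: [-0.0, -1.6, -0.3]
grip_width: 0.0201
t 8.18 tcp [0.4675 0.0882 0.2359] r 0.0549 phi 2.785 toolz 1.236 tangent 1.214 Ft -1.5 Fr(in) 0.49 Fz -0.26 w 0.0201 j7 0.76 cam~ 0.964
t 8.28 tcp [0.4675 0.0888 0.2359] r 0.0552 phi 2.775 toolz 1.24 tangent 1.204 Ft -0.76 Fr(in) -0.62 Fz 0.78 w 0.0205 j7 0.76 cam~ 0.974
```

View pics/w6.png

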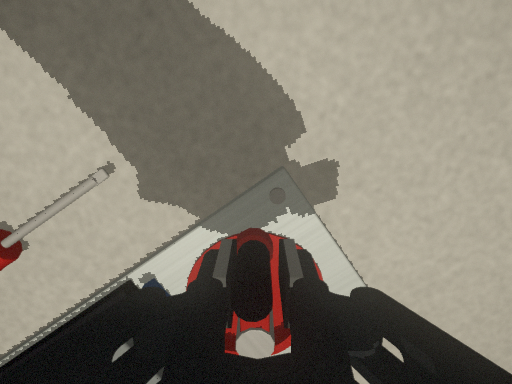

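View pics/s6.png

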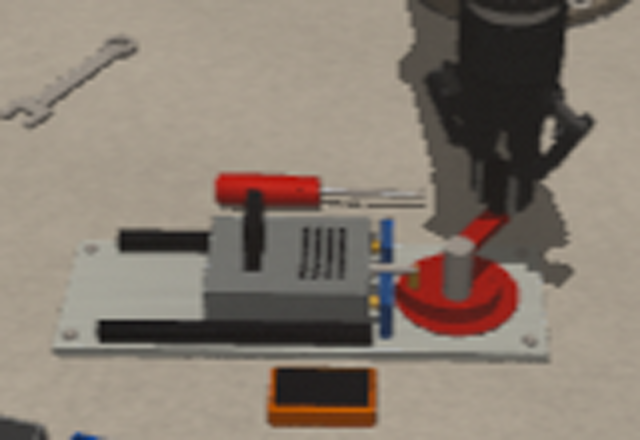

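```bash
python3 -m jog '[[[0.02,0,0.44],0.1,0.53],[[0.08,0,0.88],0.18,0.53],[[0.18,0,1.31],0.26,0.53],[[0.31,0,1.73],0.34,0.53],[[0.48,0,2.14],0.42,0.53],[[0.67,0,2.54],0.5,0.53],[[0.9,0,2.92],0.58,0.53],[[1.16,0,3.28],0.66,0.53]]' 20
python3 - <<'E'
from h import *
st()
f=grab_frame("scene");cv2.imwrite("pics/s7.png",cv2.resize(f["image"][130:240,170:330],None,fx=4,fy=4,interpolation=cv2.INTER_CUBIC))
st()
E
```

```text
clock: 9.28
tcp_pos: [0.4881, 0.1148, 0.2355]
orientation: [-1.432, 0.775, -0.772]
contact_force: [-2.6, -2.5, 3.1]
grip_width: 0.02
t 9.28 tcp [0.4881 0.1148 0.2355] r 0.0553 phi 2.164 toolz 0.579 tangent 0.594 Ft -3.56 Fr(in) 0.61 Fz 3.11 w 0.02 j7 0.17 cam~ 1.585
t 9.32 tcp [0.4886 0.1153 0.2356] r 0.0554 phi 2.151 toolz 0.576 tangent 0.58 Ft -1.28 Fr(in) -0.84 Fz 1.27 w 0.0204 j7 0.17 cam~ 1.598
```

View pics/s7.png

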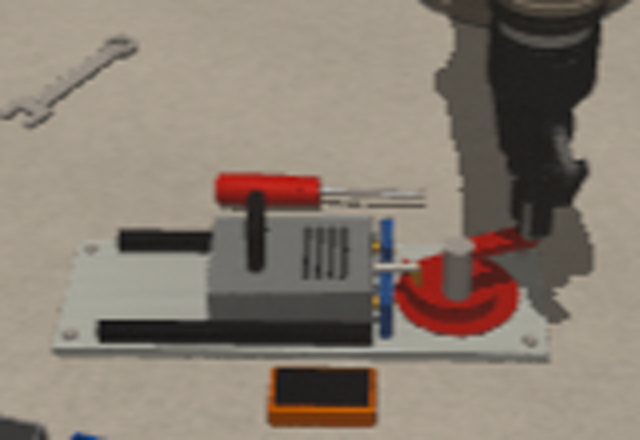

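```bash
python3 -m jog '[[[0.01,0,0.33],0.06,0.53],[[0.04,0,0.66],0.12,0.53],[[0.09,0,0.98],0.18,0.53],[[0.16,0,1.31],0.24,0.53],[[0.25,0,1.63],0.3,0.53],[[0.35,0,1.94],0.36,0.53]]' 20
python3 - <<'E'
from h import *
st()
E
```

```text
clock: 10.07
tcp_pos: [0.5062, 0.1232, 0.2355]
orientation: [-1.308, 1.046, -1.043]
contact_force: [-4.8, -0.2, 2.7]
grip_width: 0.0199
t 10.07 tcp [0.5062 0.1232 0.2355] r 0.0557 phi 1.803 toolz 0.222 tangent 0.232 Ft -4.72 Fr(in) -0.87 Fz 2.68 w 0.0199 j7 -0.12 cam~ 1.946
```

```bash
python3 -m jog '[[[0,0,0.11],0.02,0.53],[[0,0,0.22],0.04,0.53],[[0.01,0,0.33],0.06,0.53],[[0.02,0,0.44],0.08,0.53]]' 20; python3 -c "
from h import *
st()"; python3 -m jog '[[[0,0,0.11],0.02,0.53],[[0,0,0.22],0.04,0.53],[[0.01,0,0.33],0.06,0.53],[[0.02,0,0.44],0.08,0.53]]' 20; python3 -c "
from h import *
st()"
```

```text
clock: 10.58
tcp_pos: [0.5112, 0.1243, 0.2356]
orientation: [-1.272, 1.106, -1.105]
contact_force: [-5.0, 2.0, 0.4]
grip_width: 0.0202
t 10.57 tcp [0.5112 0.1243 0.2356] r 0.0559 phi 1.711 toolz 0.14 tangent 0.14 Ft -4.66 Fr(in) -2.69 Fz 0.45 w 0.0202 j7 -0.19 cam~ 2.038
clock: 11.08
tcp_pos: [0.516, 0.1245, 0.2357]
orientation: [-1.236, 1.166, -1.166]
contact_force: [-3.5, 2.3, -0.6]
grip_width: 0.0202
t 11.07 tcp [0.516  0.1245 0.2357] r 0.0556 phi 1.625 toolz 0.059 tangent 0.054 Ft -3.39 Fr(in) -2.5 Fz -0.56 w 0.0202 j7 -0.25 cam~ 2.124
```

Run:
```python
from h import *
f=grab_frame("scene");cv2.imwrite("pics/s8.png",cv2.resize(f["image"][130:240,170:330],None,fx=4,fy=4,interpolation=cv2.INTER_CUBIC))
st()
```

```text
t 11.12 tcp [0.5162 0.1245 0.2358] r 0.0556 phi 1.621 toolz 0.058 tangent 0.051 Ft -3.22 Fr(in) -2.33 Fz -0.56 w 0.0206 j7 -0.25 cam~ 2.128
```

View pics/s8.png

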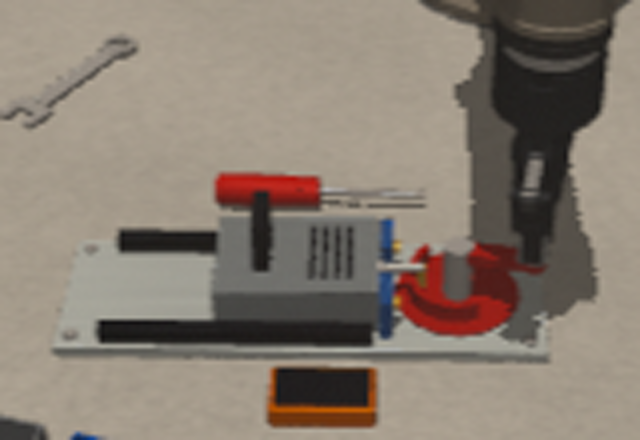

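```bash
python3 -m jog '[[[0,0,0.11],0.02,0.53],[[0,0,0.22],0.04,0.53],[[0,0,0.33],0.06,0.53],[[0.01,0,0.44],0.08,0.53]]' 20; python3 -c "
from h import *
st()"; python3 -m jog '[[[0,0,0.11],0.02,0.53],[[0,0,0.22],0.04,0.53],[[0,0,0.33],0.06,0.53],[[0.01,0,0.44],0.08,0.53]]' 20; python3 -c "
from h import *
st()"
```

```text
clock: 11.62
tcp_pos: [0.5204, 0.1246, 0.2357]
orientation: [-1.199, 1.225, -1.225]
contact_force: [-3.6, 1.6, -0.3]
grip_width: 0.0201
t 11.62 tcp [0.5204 0.1246 0.2357] r 0.0556 phi 1.546 toolz -0.021 tangent -0.024 Ft -3.62 Fr(in) -1.55 Fz -0.34 w 0.0201 j7 -0.31 cam~ 2.203
clock: 12.12
tcp_pos: [0.5248, 0.1244, 0.2357]
orientation: [-1.159, 1.283, -1.284]
contact_force: [-2.2, 1.5, -0.8]
grip_width: 0.0204
t 12.12 tcp [0.5248 0.1244 0.2357] r 0.0557 phi 1.467 toolz -0.101 tangent -0.104 Ft -2.3 Fr(in) -1.31 Fz -0.8 w 0.0204 j7 -0.37 cam~ 2.282
```

```bash
python3 -m jog '[[[0,0,0.11],0.02,0.53],[[0.01,0,0.22],0.04,0.53],[[0.01,0,0.33],0.06,0.53],[[0.02,0,0.44],0.08,0.53]]' 20; python3 -c "
from h import *
st()"; python3 -m jog '[[[0,0,0.11],0.02,0.53],[[0.01,0,0.22],0.04,0.53],[[0.01,0,0.33],0.06,0.53],[[0.02,0,0.44],0.08,0.53]]' 20; python3 -c "
from h import *
st()"
```

```text
clock: 12.62
tcp_pos: [0.5291, 0.1238, 0.2358]
orientation: [-1.118, 1.341, -1.342]
contact_force: [-1.1, 1.2, -1.0]
grip_width: 0.0201
t 12.62 tcp [0.5291 0.1238 0.2358] r 0.0558 phi 1.388 toolz -0.181 tangent -0.183 Ft -1.29 Fr(in) -0.97 Fz -1.02 w 0.0201 j7 -0.43 cam~ 2.361
clock: 13.12
tcp_pos: [0.5333, 0.1229, 0.2357]
orientation: [-1.074, 1.399, -1.399]
contact_force: [-1.8, 2.7, -0.2]
grip_width: 0.0195
t 13.12 tcp [0.5333 0.1229 0.2357] r 0.0558 phi 1.312 toolz -0.261 tangent -0.259 Ft -2.47 Fr(in) -2.14 Fz -0.2 w 0.0195 j7 -0.49 cam~ 2.437
```

```bash
python3 -m jog '[[[0,0,0.11],0.02,0.53],[[0,0,0.22],0.04,0.53],[[0.01,0,0.33],0.06,0.53],[[0.01,0,0.44],0.08,0.53]]' 20; python3 -c "
from h import *
st()"; python3 -m jog '[[[0,0,0.11],0.02,0.53],[[0,0,0.22],0.04,0.53],[[0.01,0,0.33],0.06,0.53],[[0.01,0,0.44],0.08,0.53]]' 20; python3 -c "
from h import *
st()"; python3 -m jog '[[[0,0,0.11],0.02,0.53],[[0,0,0.22],0.04,0.53],[[0.01,0,0.33],0.06,0.53],[[0.01,0,0.44],0.08,0.53]]' 20; python3 -c "
from h import *
st()"
```

```text
clock: 13.62
tcp_pos: [0.5377, 0.1217, 0.2358]
orientation: [-1.028, 1.456, -1.456]
contact_force: [-1.6, 2.2, -0.8]
grip_width: 0.0199
t 13.62 tcp [0.5377 0.1217 0.2358] r 0.0559 phi 1.23 toolz -0.341 tangent -0.34 Ft -2.29 Fr(in) -1.55 Fz -0.79 w 0.0199 j7 -0.55 cam~ 2.519
clock: 14.12
tcp_pos: [0.5416, 0.1201, 0.2357]
orientation: [-0.98, 1.513, -1.512]
contact_force: [-1.4, 3.3, 0.5]
grip_width: 0.0201
t 14.12 tcp [0.5416 0.1201 0.2357] r 0.0559 phi 1.154 toolz -0.421 tangent -0.417 Ft -2.58 Fr(in) -2.43 Fz 0.53 w 0.0201 j7 -0.61 cam~ 2.595
clock: 14.62
tcp_pos: [0.5458, 0.1181, 0.2358]
orientation: [-0.928, 1.568, -1.568]
contact_force: [-1.5, 3.9, 0.5]
grip_width: 0.02
t 14.62 tcp [0.5458 0.1181 0.2358] r 0.056 phi 1.071 toolz -0.501 tangent -0.499 Ft -3.22 Fr(in) -2.66 Fz 0.55 w 0.02 j7 -0.67 cam~ 2.678
```

```bash
python3 -m jog '[[[-0.03,0,0.11],0.02,0.53],[[-0.06,0,0.22],0.04,0.53],[[-0.08,0,0.33],0.06,0.53],[[-0.1,0,0.44],0.08,0.53]]' 20; python3 -c "
from h import *
st()"; python3 -m jog '[[[0,0,0.11],0.02,0.53],[[0,0,0.22],0.04,0.53],[[0.01,0,0.33],0.06,0.53],[[0.02,0,0.44],0.08,0.53]]' 20; python3 -c "
from h import *
st()
f=grab_frame('scene');A=cv2.resize(f['image'][165:220,200:300],None,fx=7,fy=7,interpolation=cv2.INTER_CUBIC)
cv2.imwrite('pics/s9.png',A)"
```

```text
clock: 15.12
tcp_pos: [0.5498, 0.1163, 0.2356]
orientation: [-0.877, 1.624, -1.624]
contact_force: [-3.3, 0.2, 1.4]
grip_width: 0.0205
t 15.12 tcp [0.5498 0.1163 0.2356] r 0.0565 phi 0.995 toolz -0.582 tangent -0.576 Ft -2.86 Fr(in) 1.63 Fz 1.41 w 0.0205 j7 -0.73 cam~ 2.754
clock: 15.62
tcp_pos: [0.5534, 0.1143, 0.2355]
orientation: [-0.82, 1.678, -1.677]
contact_force: [-1.8, 0.1, -0.2]
grip_width: 0.0205
t 15.62 tcp [0.5534 0.1143 0.2355] r 0.0569 phi 0.921 toolz -0.661 tangent -0.65 Ft -1.46 Fr(in) 1.04 Fz -0.18 w 0.0205 j7 -0.79 cam~ 2.828
```

View pics/s9.png

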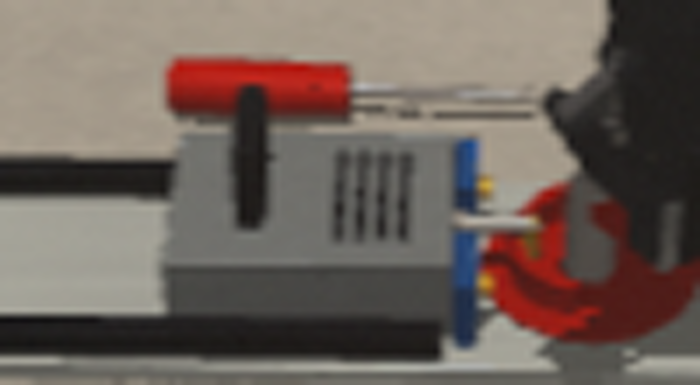

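```bash
python3 -m jog '[[[0,0,0.11],0.02,0.53],[[0.01,0,0.22],0.04,0.53],[[0.02,0,0.33],0.06,0.53],[[0.03,0,0.44],0.08,0.53]]' 20; python3 -c "
from h import *
st()"; python3 -m jog '[[[0,0,0.11],0.02,0.53],[[0.01,0,0.22],0.04,0.53],[[0.02,0,0.33],0.06,0.53],[[0.02,0,0.44],0.08,0.53]]' 20; python3 -c "
from h import *
st()"
```

```text
clock: 16.18
tcp_pos: [0.5569, 0.1118, 0.2358]
orientation: [-0.762, 1.731, -1.73]
contact_force: [-3.0, 1.6, -0.6]
grip_width: 0.0198
t 16.18 tcp [0.5569 0.1118 0.2358] r 0.0571 phi 0.846 toolz -0.741 tangent -0.725 Ft -3.25 Fr(in) 0.84 Fz -0.64 w 0.0198 j7 -0.85 cam~ 2.903
clock: 16.68
tcp_pos: [0.5601, 0.1086, 0.2358]
orientation: [-0.701, 1.783, -1.783]
contact_force: [-1.8, 4.4, -0.6]
grip_width: 0.0201
t 16.68 tcp [0.5601 0.1086 0.2358] r 0.0571 phi 0.767 toolz -0.821 tangent -0.804 Ft -4.5 Fr(in) -1.67 Fz -0.63 w 0.0201 j7 -0.9 cam~ 2.982
```

```bash
python3 -m jog '[[[0,0,0.06],0.01,0.53],[[0,0,0.12],0.02,0.53],[[0,0,0.18],0.033,0.53]]' 20; python3 -c "
from h import *
st()"
```

```text
clock: 17.05
tcp_pos: [0.5613, 0.1073, 0.2358]
orientation: [-0.676, 1.805, -1.804]
contact_force: [-1.2, 5.1, 0.4]
grip_width: 0.02
t 17.05 tcp [0.5613 0.1073 0.2358] r 0.057 phi 0.735 toolz -0.854 tangent -0.836 Ft -4.65 Fr(in) -2.45 Fz 0.44 w 0.02 j7 -0.93 cam~ 3.014
```

```bash
python3 -m jog '[[[-0.02,0,0.06],0.01,0.53],[[-0.04,0,0.12],0.02,0.53],[[-0.05,0,0.18],0.033,0.53]]' 20; python3 -c "
from h import *
st()"
```

```text
clock: 17.42
tcp_pos: [0.5629, 0.1053, 0.2358]
orientation: [-0.649, 1.826, -1.827]
contact_force: [-1.3, 2.0, 0.0]
grip_width: 0.02
t 17.43 tcp [0.5629 0.1053 0.2358] r 0.057 phi 0.69 toolz -0.888 tangent -0.88 Ft -2.37 Fr(in) -0.27 Fz 0.01 w 0.02 j7 -0.95 cam~ 3.059
```

```bash
python3 -m jog '[[[0,0,0.07],0.012,0.53],[[0,0,0.14],0.025,0.53],[[0,0,0.21],0.038,0.53],[[0.01,0,0.28],0.05,0.53]]' 20; python3 -c "
from h import *
st()"; python3 -m jog '[[[0,0,0.07],0.012,0.53],[[0,0,0.14],0.025,0.53],[[0,0,0.21],0.038,0.53]]' 20; python3 -c "
from h import *
st()"
```

```text
clock: 17.92
tcp_pos: [0.5638, 0.1041, 0.2357]
orientation: [-0.611, 1.859, -1.857]
contact_force: [-5.6, 3.6, 4.5]
grip_width: 0.0197
t 17.93 tcp [0.5638 0.1041 0.2357] r 0.057 phi 0.664 toolz -0.936 tangent -0.906 Ft -6.28 Fr(in) 2.38 Fz 4.46 w 0.0197 j7 -0.99 cam~ 3.085
clock: 18.3
tcp_pos: [0.5654, 0.1022, 0.2356]
orientation: [-0.579, 1.883, -1.882]
contact_force: [-4.7, 4.1, 2.6]
grip_width: 0.0201
t 18.3 tcp [0.5654 0.1022 0.2356] r 0.0571 phi 0.62 toolz -0.975 tangent -0.951 Ft -6.02 Fr(in) 1.58 Fz 2.59 w 0.0201 j7 -1.01 cam~ 3.129
```

```bash
python3 -m jog '[[[0,0,0.04],0.007,0.53],[[0,0,0.08],0.014,0.53]]' 20; python3 -c "
from h import *
st()"; python3 -m jog '[[[0,0,0.04],0.007,0.53],[[0,0,0.08],0.014,0.53]]' 20; python3 -c "
from h import *
st()"
```

```text
clock: 18.55
tcp_pos: [0.5657, 0.1018, 0.2356]
orientation: [-0.568, 1.892, -1.89]
contact_force: [-4.3, 5.1, 2.7]
grip_width: 0.0202
t 18.55 tcp [0.5657 0.1018 0.2356] r 0.057 phi 0.613 toolz -0.988 tangent -0.958 Ft -6.64 Fr(in) 0.78 Fz 2.67 w 0.0202 j7 -1.02 cam~ 3.136
clock: 18.8
tcp_pos: [0.5664, 0.1009, 0.2356]
orientation: [-0.555, 1.9, -1.899]
contact_force: [-3.9, 4.0, 1.2]
grip_width: 0.0203
t 18.8 tcp [0.5664 0.1009 0.2356] r 0.0571 phi 0.592 toolz -1.002 tangent -0.979 Ft -5.46 Fr(in) 1.14 Fz 1.19 w 0.0203 j7 -1.03 cam~ -3.126
```

```bash
python3 -m jog '[[[0,0,0.05],0.007,0.53]]' 20 >/dev/null; python3 -c "
from h import *
st()"; python3 -m jog '[[[0,0,0.04],0.007,0.53]]' 20 >/dev/null; python3 -c "
from h import *
st()";python3 -m jog '[[[0,0,0.04],0.007,0.53]]' 20 >/dev/null; python3 -c "
from h import *
st()"
```

```text
t 18.93 tcp [0.5665 0.1006 0.2356] r 0.0571 phi 0.587 toolz -1.009 tangent -0.983 Ft -6.45 Fr(in) 1.44 Fz 2.71 w 0.0202 j7 -1.04 cam~ -3.122
t 19.05 tcp [0.567  0.0998 0.2356] r 0.0571 phi 0.571 toolz -1.016 tangent -1.0 Ft -3.29 Fr(in) -0.08 Fz 0.7 w 0.0202 j7 -1.04 cam~ -3.105
t 19.18 tcp [0.5673 0.0994 0.2356] r 0.0571 phi 0.561 toolz -1.024 tangent -1.009 Ft -3.77 Fr(in) 0.79 Fz -0.75 w 0.0202 j7 -1.05 cam~ -3.096
```

```bash
python3 -m jog '[[[0,0,0.05],0.01,0.53]]' 20 >/dev/null; python3 -c "
from h import *
st()"; python3 -m jog '[[[0,0,0.05],0.01,0.53]]' 20 >/dev/null; python3 -c "
from h import *
st()";python3 -m jog '[[[0,0,0.05],0.01,0.53]]' 20 >/dev/null; python3 -c "
from h import *
st()";python3 -m jog '[[[0,0,0.05],0.01,0.53]]' 20 >/dev/null; python3 -c "
from h import *
st()"
```

```text
t 19.3 tcp [0.5675 0.0992 0.2356] r 0.0571 phi 0.556 toolz -1.034 tangent -1.014 Ft -3.66 Fr(in) 1.25 Fz 0.25 w 0.0198 j7 -1.05 cam~ -3.091
t 19.43 tcp [0.5676 0.0989 0.2356] r 0.0571 phi 0.552 toolz -1.044 tangent -1.019 Ft -5.29 Fr(in) 0.71 Fz 0.57 w 0.02 j7 -1.06 cam~ -3.086
t 19.55 tcp [0.5677 0.0987 0.2356] r 0.0571 phi 0.547 toolz -1.053 tangent -1.024 Ft -5.35 Fr(in) 1.0 Fz 1.63 w 0.0201 j7 -1.07 cam~ -3.081
t 19.68 tcp [0.5679 0.0985 0.2356] r 0.0571 phi 0.543 toolz -1.063 tangent -1.028 Ft -7.07 Fr(in) 1.12 Fz 2.15 w 0.0199 j7 -1.08 cam~ -3.077
```

```bash
python3 -m jog '[[[0,0,0.04],0.005,0.53]]' 20 >/dev/null; python3 -c "
from h import *
st()"; python3 -m jog '[[[0,0,0.04],0.005,0.53]]' 20 >/dev/null; python3 -c "
from h import *
st()"
```

```text
t 19.8 tcp [0.568  0.0983 0.2356] r 0.0571 phi 0.54 toolz -1.068 tangent -1.031 Ft -7.35 Fr(in) 1.63 Fz 2.28 w 0.02 j7 -1.08 cam~ -3.074
t 19.93 tcp [0.5681 0.098  0.2356] r 0.0571 phi 0.534 toolz -1.073 tangent -1.037 Ft -1.52 Fr(in) 0.77 Fz 0.19 w 0.0199 j7 -1.08 cam~ -3.068
```

Run:
```python
from h import *
for i in range(3):
    f=grab_frame("wrist" if i==0 else "scene"); st()
    if i==0: cv2.imwrite("pics/w10.png",f["image"])
cv2.imwrite('pics/s10.png',cv2.resize(f['image'][165:220,200:300],None,fx=7,fy=7,interpolation=cv2.INTER_CUBIC))
```

```text
t 19.98 tcp [0.5687 0.0973 0.2357] r 0.0572 phi 0.517 toolz -1.073 tangent -1.054 Ft -1.33 Fr(in) 0.68 Fz 0.42 w 0.0199 j7 -1.08 cam~ -3.051
t 20.02 tcp [0.5689 0.0969 0.2357] r 0.0572 phi 0.511 toolz -1.073 tangent -1.06 Ft -3.07 Fr(in) 0.03 Fz -0.77 w 0.0201 j7 -1.08 cam~ -3.045
t 20.07 tcp [0.5689 0.097  0.2357] r 0.0572 phi 0.511 toolz -1.073 tangent -1.06 Ft -2.43 Fr(in) -0.26 Fz -0.89 w 0.02 j7 -1.08 cam~ -3.045
```

View pics/w10.png

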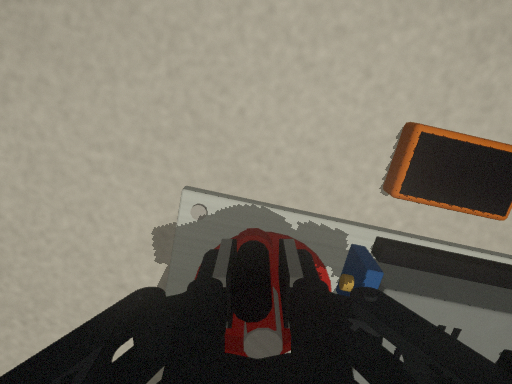

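View pics/s10.png

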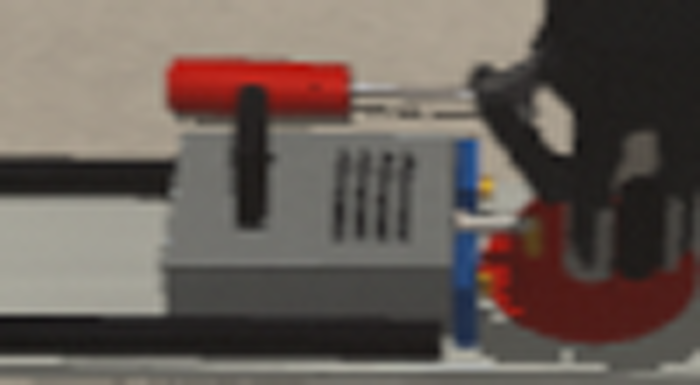

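```bash
python3 -m jog '[[[0,0,0.1],0.01,0.53],[[0,0,0.2],0.025,0.53]]' 20 >/dev/null; python3 -c "
from h import *
st()"; python3 -m jog '[[[0,0,0.1],0.015,0.53]]' 20 >/dev/null; python3 -c "
from h import *
st()"
```

```text
t 20.32 tcp [0.5694 0.0962 0.2357] r 0.0573 phi 0.494 toolz -1.098 tangent -1.077 Ft -6.98 Fr(in) 1.0 Fz 0.36 w 0.0203 j7 -1.1 cam~ -3.028
t 20.45 tcp [0.5696 0.0957 0.2356] r 0.0572 phi 0.485 toolz -1.113 tangent -1.086 Ft -9.43 Fr(in) 0.82 Fz 1.08 w 0.0203 j7 -1.11 cam~ -3.019
```

Force has reached 9.4 N, so I'm backing the pad off at once. Then I'll check how far the cam actually turned.

```bash
python3 -m jog '[[[0,0,-0.3],0,0.53],[[0,0,-0.3],0,0.53]]' 20 >/dev/null
python3 - <<'E'
from h import *
st()
f=grab_frame("wrist");st()
cv2.imwrite("pics/w11.png",cv2.resize(f["image"][200:384,150:400],None,fx=3,fy=3,interpolation=cv2.INTER_CUBIC))
o=get_obs();np.save("w11.npy",f["image"])
E
```

```text
t 20.7 tcp [0.5689 0.097  0.2358] r 0.0572 phi 0.511 toolz -1.113 tangent -1.06 Ft -1.73 Fr(in) 0.56 Fz -0.28 w 0.0203 j7 -1.11 cam~ -3.045
t 20.75 tcp [0.5689 0.097  0.2358] r 0.0572 phi 0.511 toolz -1.113 tangent -1.059 Ft -2.42 Fr(in) -0.22 Fz -0.12 w 0.0201 j7 -1.11 cam~ -3.046
```

View pics/w11.png

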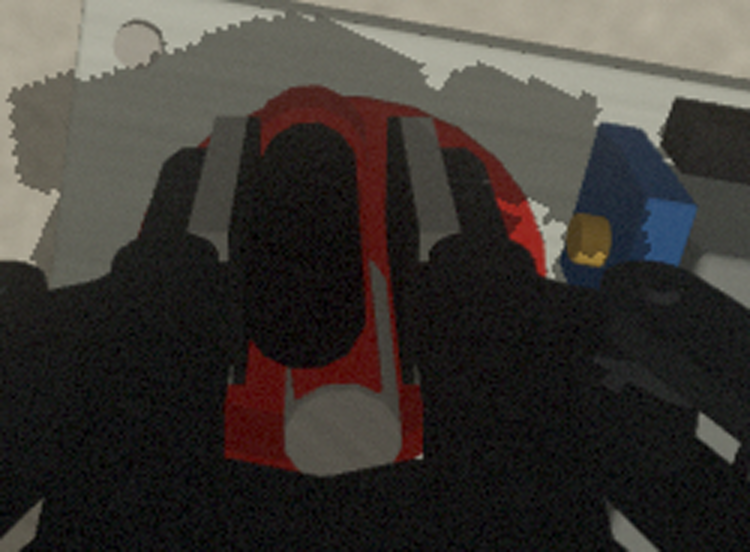

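Backing off 3 mm brought both position and force back to where they were before the push (phi 0.511, -2.4 N). So the cam did not turn in that push; it is held tight by stiction.

It last broke free at about 7.35 N and then slipped on about 0.05 rad. From the stick-slip drops I estimate the sliding force now at 6 to 7.5 N. Pushing on would risk overshooting, so I'll centre, open, lift away and inspect.

```bash
python3 -m jog '[[[0,0,-0.12],0,0.53],[[0,0,-0.25],0,0.53],[[0,0,-0.25],0,0],[[0,0,-0.25],0,-0.3],[[0,0,-0.25],0,-0.3],[[0,-3,-0.25],0,-0.3],[[0,-9,-0.25],0,-0.3],[[0,-12,-0.25],0,-0.3],[[0,-12,-0.25],0,-0.3]]' 20
python3 - <<'E'
from h import *
st()
f=grab_frame("wrist");cv2.imwrite("pics/w12.png",cv2.resize(f["image"],None,fx=1.5,fy=1.5,interpolation=cv2.INTER_CUBIC))
E
```

```text
clock: 21.88
tcp_pos: [0.5685, 0.0993, 0.3584]
orientation: [-0.452, 1.966, -1.964]
contact_force: [-0.3, -0.3, -0.2]
grip_width: 0.0558
t 21.88 tcp [0.5685 0.0993 0.3584] r 0.058 phi 0.55 toolz -1.113 tangent -1.021 Ft 0.11 Fr(in) 0.41 Fz -0.18 w 0.0558 j7 -1.2 cam~ -3.084
```

View pics/w12.png

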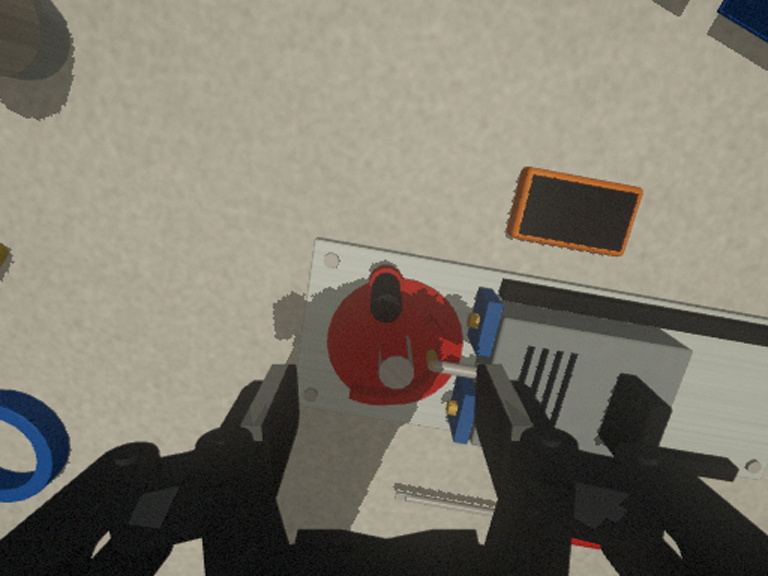

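```bash
python3 -m jog '[[[0,-4,0],0,-0.3],[[0,-6,0],0,-0.3],[[0,-6,0],0,-0.3],[[0,-6,0],0,-0.3]]' 20 >/dev/null
python3 - <<'E'
from h import *
st()
f=grab_frame("wrist");im=f["image"]
cv2.imwrite("pics/w13.png",cv2.resize(im[160:320,200:420],None,fx=3.5,fy=3.5,interpolation=cv2.INTER_CUBIC))
a=grab_frame("scene");b=grab_frame("side")
cv2.imwrite("pics/s13.png",np.vstack([cv2.resize(a["image"][160:235,170:320],None,fx=4,fy=4,interpolation=cv2.INTER_CUBIC),cv2.resize(b["image"][175:250,195:345],None,fx=4,fy=4,interpolation=cv2.INTER_CUBIC)]))
E
```

```text
t 22.43 tcp [0.5671 0.0995 0.4139] r 0.0569 phi 0.566 toolz -1.113 tangent -1.005 Ft -0.45 Fr(in) 0.38 Fz -0.44 w 0.0553 j7 -1.23 cam~ -3.1
```

View pics/w13.png

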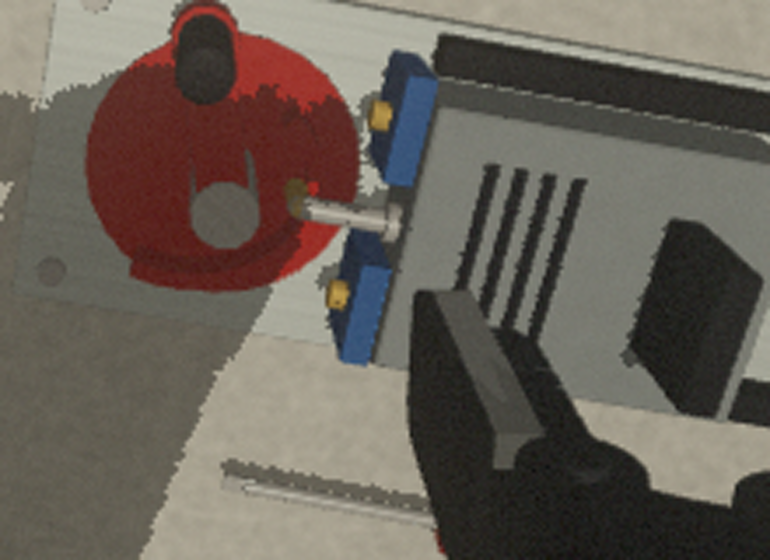

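View pics/s13.png

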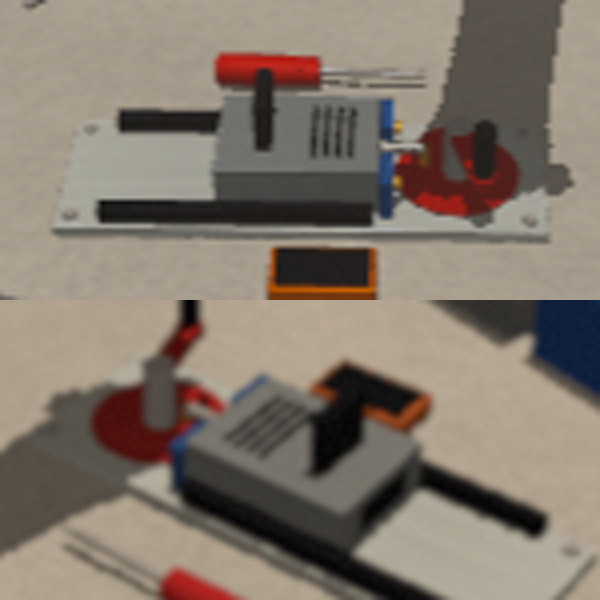

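Run:
```python
from h import *
f=grab_frame("wrist")
cam=np.array([.5206,.0698,0]);yaw=1.849;ex=np.array([np.cos(yaw),np.sin(yaw),0]);ey=np.array([-ex[1],ex[0],0])
def rep(n,u,v,z):
    q=onz(f,200+u/3.5,160+v/3.5,z)-cam;q=np.array([q@ex,q@ey]);print(n,q.round(4));return q
rep("mf",441,108,.05);rep("mf",376,362,.05)
rep("sf",437,78,.044);rep("sf",412,187,.044);rep("sf",390,265,.044);rep("sf",372,362,.044)
rep("fin rear?",668,222,.091)
k=rep("knob",205,73,.1)
hsv=cv2.cvtColor(f["image"],cv2.COLOR_BGR2HSV)
red=(((hsv[...,0]<8)|(hsv[...,0]>172))&(hsv[...,1]>110)&(hsv[...,2]>40)).astype(np.uint8)*255
red[260:]=0
c=max(cv2.findContours(red,0,1)[0],key=cv2.contourArea)[:,0]
P=np.array([onz(f,u,v,.016)[:2] for u,v in c])
from scipy.optimize import least_squares
r=least_squares(lambda p:np.hypot(*(P-p).T)-.047,P.mean(0),loss="soft_l1",f_scale=.001)
q=np.array([*r.x,0])-cam;a=np.array([q@ex,q@ey]);print("axis",r.x,a)
d=k-a;print("knob r",np.hypot(*d),"cam",1.9-np.arctan2(d[1],d[0]))
```

```text
mf [-0.0589 -0.0415]
mf [-0.0588  0.0458]
sf [-0.057  -0.0491]
sf [-0.0578 -0.0132]
sf [-0.057   0.0141]
sf [-0.0591  0.0491]
fin rear? [-0.1168 -0.0314]
knob [ 0.0158 -0.0523]
axis [0.52032374 0.07229768] [ 0.00247752 -0.0004203 ]
knob r 0.053615048003729036 cam 3.2192310518363767
```

```bash
python3 -c "
from bench import *
print(hand_in())"
```

```text
the job is handed in; nothing more can be done
None
```

I slid the module in by its fin until the bolt head lay in the cam's open mouth, then turned the cam clockwise to about 3.22 rad. I let go, lifted clear and handed the job in at about 22.5 s of the 72 s. `hand_in()` gives no verdict, so the result is unconfirmed.

**What the last checks showed**
- **Module against the stop:** in the last wrist view the front is within about 1 mm of the stop, but that view is only good to 1–2 mm. The brass plungers stick out behind the stop, as they should when the module is home.
- **Robot clear:** it was away from everything, with the wrist force back to about zero.
- **Other things on the bench:** I didn't touch any of them. The screwdriver and bit box look unmoved; I did not re-measure the rest.

**What was less certain**
- **Tightness:** the cam moved in jerks near the end, so I could not read a steady turning force. It last broke free at about 7.35 N and slipped on by roughly 0.05 rad.
- **Over the 9 N limit:** my next push reached 9.4 N before I backed off. Position and force returned to what they were, so I take it that the cam did not turn in that push. I estimate the sliding force at 6–7.5 N, but could not measure it. The force on the stop can't be measured either.
- **Sliding the module in:** the camera and the arm's own position disagreed by about 3 mm on how far it had gone. I settled it by feeling the plungers push back.

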